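# Tighten the guarded adjuster of the dosing unit with its key

## Robot

A 7-joint arm with a two-finger parallel gripper is mounted at the origin on the work surface; the furniture and walls round the work are solid. World frame = base frame: x ahead of the robot, y to its left, z up, the work surface at z = 0. Lengths are in m, angles in rad, forces in N, time in s.
With the tool pointing down it reaches from about 0.425 to 0.825 m from the base axis. Payload 3.6 kg.
Tool frame: the origin (TCP) lies where the fingers leave the gripper's body, on its centre line; the fingertips stand 73 mm ahead of it and the grasp point (between the pads) lies 54 mm ahead of it; z points along the fingers, y is the line along which they close (so a half turn about z gives the same grasp; the last joint's range is limited). The gripper opens to 85 mm and grips with 20 to 120 N. Pads are 22 mm wide; open, the fingers measure 114 mm over their backs; the gripper's body (76 mm by 85 mm) begins 54 mm behind the grasp point. The pads swing forward as they close: fully open they stand 13 mm farther back than shut.
Start: joints at [1.175, 0.615, -0.013, 1.423, 0.008, 1.103, -0.04], TCP at [0.234, -0.606, 0.304] pointing down, gripper open.
Joint ranges: [-3.12, 3.12], [-0.3, 2.06], [-1.34, 1.32], [0.26, 2.42], [-1.36, 4.5], [0.01, 1.98], [-2.84, 2.84]. Speed limits (rad/s): [2.79, 2.79, 3.14, 3.14, 3.14, 3.14, 3.14].

## Interface

Orientations are given as a unit quaternion [x, y, z, w].
In Python, from station import arm, snapshot, camera_info, ticket gives the robot as it stands. Calls block until the motion is done:
- arm.movep(position, orientation): joint-space move of the TCP to a pose.
- arm.line_to(position, velocity=0.15, ori=None): straight line of the TCP; ori=None keeps the orientation; velocity is the mean speed in m/s.
- arm.move_j(angles): joint-space move.
- arm.move_gripper(opening, effort=None): opening from 0.0 (shut) to 1.0 (fully open); effort is the grip in N (None keeps the last); returns when the fingers have stopped.
- arm.pause(seconds).
- arm.ik(position, orientation): joint angles nearest the present ones, or None.
- snapshot(name): name is "scene" or "top" or "wrist"; returns the picture (384x512x3 uint8, blue, green, red); there is no depth.
- camera_info(name): a dict with "fx", "fy", "cx", "cy" (pixels), "R" (3x3) and "t" (3): a world point X has camera coordinates R X + t; the wrist camera has in their place "T_tool_cam" (4x4, takes a point from camera to tool coordinates, whose origin is the TCP and whose axes are the flange's). Camera axes: x right, y down, z forward; pixel columns grow to the right and rows downward; lengths in m; the calibration is good to about 2 mm. The wrist camera is an equidistant fisheye: a pixel r from the principal point sees the ray r / f radians off the axis. A picture is of the moment at which its call begins: read the wrist's pose just before it. camera_info takes no time and is no camera call.
A pose or a line that the arm cannot do raises arm.MotionError and nothing moves.
- ticket.finish_job(): hands the job in; it is judged then, once.
Readings, each from a call of its own:
- arm.read_time(): time.
- arm.read_joint_positions(): joint angles.
- arm.read_dq(): joint speeds.
- arm.read_effort(): joint torques, N m.
- arm.read_tool_pos(): TCP position.
- arm.read_eef_rot(): TCP orientation.
- arm.read_ft_force(): force on the tool from outside, world axes, zero at the start.
- arm.read_wrist_torque(): the same for the moment, N m.
- arm.read_opening(): opening from 0.0 (shut) to 1.0 (fully open).
- arm.read_finger_force(): force on a finger pad.
Only numpy, scipy, OpenCV 4.12 (cv2) and the standard library are available. Lean on these libraries where they do the work, as an engineer would, in place of code of your own. Each camera call takes 0.05 s, during which the arm holds its last target. There are 200 camera calls.

## Task

With the red-handled key from the blue stand, reach through the window in the guard of the white dosing unit and turn the recessed yellow adjuster clockwise (seen from above) until it comes up against its hidden inner stop, tightening it there gently, to about 0.2 N m and never beyond 0.3 N m. Leave the adjuster there, put the key back upright in its stand and let go; leave everything else alone.

Things in the scene. Friction and masses are not known exactly. Their poses are not given: they have to be found in the camera images.
- unit: White dosing unit fixed to the table, 126 x 126 x 80 mm, with a square well 102 mm wide open at the top, whose floor is 30 mm above the table. Origin: centre of its underside; z up; -x is the face with the dark display.
- guard: Dark steel guard across the top of the well, fixed: four flat bars 5 mm wide and 5 mm thick, their upper faces flush with the unit's top (80 mm above the table). They leave a square window 38 mm wide in the middle, centred over the adjuster, sides parallel to the unit's. Origin: centre of the guard, 77.5 mm above the table. Knocking it hard (over 20 N) with the key is a fault.
- adjuster: Rotary adjuster in the well, on the unit's vertical middle axis: black disc of 60 mm diameter, its top 6 mm above the well floor, with a yellow drive bar across it (24 mm long, 6 wide, 10.5 high, round-topped) and a yellow pointer. Origin on the axis at the well floor; x along the bar to the pointer, z up. Turning drag about 0.04 N m; it stays put. The key may bear on it with 40 N at most.
- bar_foot (a point): On the adjuster's axis, on the upper face of the black disc (36 mm above the table), at the foot of the bar; x along the bar. The fully seated key stands on this face.
- pointer (a point): Tip of the yellow pointer, 34 mm from the axis, 36.5 mm above the table, in line with the bar. The pointer is 7 mm wide.
- key: Loose red-handled key, 0.12 kg, 118 mm long, standing in the stand at first. Origin: middle of its lower end; z towards the handle. Steel sleeve of 28 mm diameter from 0 to 55 mm, slotted at the lower end; neck of 14 mm diameter to 72 mm; then a flat red paddle handle to 118 mm, 40 mm wide along x and 16 mm thick along y: grasp across the 16 mm.
- key_tip (a point): Middle of the key's lower end, same axes as the key. The slot runs right across this end along x, 9 mm wide and 12 mm deep, between two prongs 20 mm long; it straddles the adjuster's bar with about 0.15 rad of play either way, and fits either way round. It must be pointed the way of the bar to go down.
- key_grip (a point): Middle of the paddle handle, 95 mm above the key's lower end.
- stand: Blue key stand, fixed to the table, 70 x 70 x 48 mm, with one vertical round hole of 33 mm diameter and 40 mm depth in its middle. Origin: centre of its underside.
- stand_floor (a point): Centre of the floor of the stand's hole, 8 mm above the table; the key's lower end rests here.
- square_bottle_0: White square bottle, 70 x 70 x 212 mm, standing; leave alone. Origin: centre of its underside.
- square_bottle_1: White square bottle, 70 x 70 x 221 mm, standing; leave alone. Origin: centre of its underside.
- buffer_1: Small round white bottle with yellow cap, 50 mm diameter, 100 mm tall; leave alone. Origin: centre of its underside.
- cup_stack: Stack of clear cups, 70 mm diameter, 126 mm tall; leave alone. Origin: centre of its underside.
- beaker_small: Small glass beaker, 54 x 60 x 60 mm; leave alone. Origin: centre of its underside.
- limit_mark (a point): Red mark, 7 mm wide, on the steel ring round the adjuster, set differently every time; this point is 34 mm from the axis, 36.5 mm above the table. It shows only roughly where the hidden inner stop is: the adjuster's clockwise turn ends when pointer and mark are between 0.2 and 0.76 rad apart (7 to 25 mm between the points), which can only be felt.
- load_flag (a point): Small white flag on the spring-held ring under the adjuster that carries the inner stop, opposite the red mark at rest; this point is 34 mm from the axis, 36 mm above the table. Torque on the stop swings it clockwise, 2.6 N m per rad: 0.2 N m moves it 2.6 mm, 0.3 N m 3.9 mm, mere drag while turning 0.5 mm. It springs back when let go.

How it is judged:
On the way, in this order (a step that is already met when the one before it is completed fails the run):
1. the key is through the guard window and seated over the adjuster's bar (horizontal distance between key_tip and bar_foot below 0.006 m and z of key_tip in the frame of bar_foot below 0.005 m), for 0.1 s.
2. with the key on it, the adjuster is tight against its stop: the load flag is pushed over 1.6 mm (0.12 N m) (distance of load_flag from where it was at the start of the episode above 0.0016 m and distance between pointer and limit_mark below 0.0273 m and z of key_tip in the frame of bar_foot below 0.009 m), for 0.2 s.
At the end, for the whole second after the job is handed in: The adjuster has been left at its stop (pointer and red mark at most 27.3 mm apart), and the key stands released and at rest in its stand, its lower end within 5 mm of the hole's floor and 6 mm of its middle, tilted less than 0.15 rad (distance between pointer and limit_mark below 0.0273 m and horizontal distance between key_tip and stand_floor below 0.006 m and z of key_tip in the frame of stand_floor below 0.005 m and angle between key's own z axis and vertical below 0.15 rad and linear speed of key below 0.02 m/s); the robot touches nothing.
It fails at once if the adjuster is forced: the load flag is pushed over 4.4 mm (0.33 N m) (distance of load_flag from where it was at the start of the episode above 0.0044 m).
It fails at once if the key bears on the adjuster (pressing and turning together) with more than 40 N (contact force between key and adjuster above 40 N).
It fails at once if the key knocks the guard with more than 20 N (contact force between key and guard above 20 N).
It fails at once if a bystander is moved by more than 20 mm (distance of any of square_bottle_0, square_bottle_1, buffer_1, cup_stack, beaker_small from where it was at the start of the episode above 0.02 m).
It also fails if it takes over 72 s, if anything falls off the work surface, if the arm or the gripper's body presses on something with over 40 N, if the wrist force passes 120 N, or if a joint passes its speed limit or range.

## Working session

There is one attempt and no reset: what is moved stays moved. The work goes in short steps, each a Python script; the robot and the scene stay as the last script left them, time stands still between calls to the robot, and variables do not carry over. Pictures are saved under pics/ and viewed, at most 11 in all, crops included, and the job is handed in when it is done.

```bash
ls; mkdir -p pics
python3 - <<'E'
from station import arm, snapshot, camera_info, ticket
import cv2,numpy as np
for n in ("scene","top"):
    im=snapshot(n); cv2.imwrite(f"pics/{n}0.png",im)
    c=camera_info(n); print(n,c)
cv2.imwrite("pics/wrist0.png",snapshot("wrist"));print(camera_info("wrist"))
print(arm.read_time(),arm.read_tool_pos(),arm.read_eef_rot(),arm.read_opening())
a=[cv2.imread(f"pics/{n}0.png") for n in("scene","top")]
E
```

```text
pics
scene {'fx': 356.86103911186893, 'fy': 356.86103911186893, 'cx': 255.84736715003976, 'cy': 192.76980684088, 'R': array([[-0.87978017, -0.47501034, -0.01876242],
       [-0.35018966,  0.67427718, -0.65016728],
       [ 0.32148725, -0.56543387, -0.7595594 ]]), 't': array([0.32095754, 0.30562674, 1.04840503])}
top {'fx': 390.9120211541731, 'fy': 390.9120211541731, 'cx': 256.05328057663183, 'cy': 187.88687461989238, 'R': array([[-1.27852944e-03, -9.99998974e-01,  6.45880737e-04],
       [-9.81301814e-01,  1.13031046e-03, -1.92472004e-01],
       [ 1.92471076e-01, -8.79885063e-04, -9.81302252e-01]]), 't': array([-0.14106509,  0.46123088,  1.48842507])}
{'fx': 297.3186396354542, 'fy': 297.3186396354542, 'cx': 256.200321143305, 'cy': 191.22702016092683, 'T_tool_cam': array([[-3.01984509e-04, -9.61415869e-01, -2.75098957e-01,
         6.93818594e-02],
       [ 9.99999090e-01,  7.14695555e-05, -1.34750129e-03,
         2.63499312e-04],
       [ 1.31517032e-03, -2.75099113e-01,  9.61414972e-01,
        -7.16730194e-02],
       [ 0.00000000e+00,  0.00000000e+00,  0.00000000e+00,
         1.00000000e+00]])}
0.15 [ 0.23416505 -0.6058824   0.30298062] [ 9.83042540e-01  1.83374898e-01 -1.92957934e-04 -9.86617087e-04] 1.002264617036405
```

View pics/top0.png

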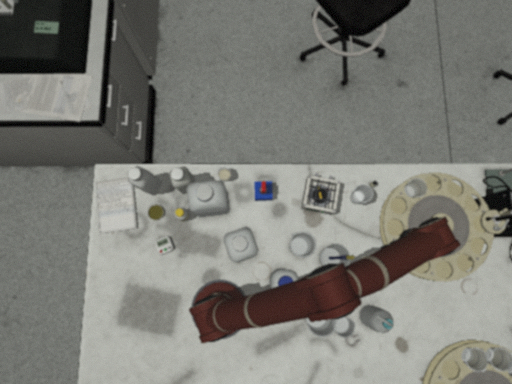

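View pics/scene0.png

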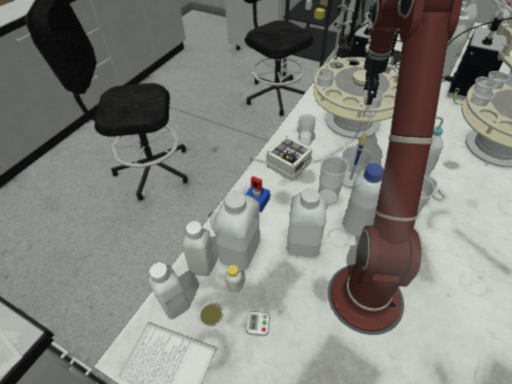

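Top view: key and stand at (263,188), unit at (322,194). Scene view: key at (257,190), unit at (290,156). I'll get coarse positions, then move the wrist camera over them.

```bash
cat > h.py <<'E'
from station import arm, snapshot, camera_info, ticket
import cv2, numpy as np
from scipy.spatial.transform import Rotation as Rn
def q(a): return [np.cos(a/2),np.sin(a/2),0,0]      # tool down, tool x at yaw a
def yaw():
    x=Rn.from_quat(arm.read_eef_rot()).as_matrix()[:,0]; return np.arctan2(x[1],x[0])
def ray(name,u,v,pose=None):
    c=camera_info(name); d=np.array([(u-c["cx"])/c["fx"],(v-c["cy"])/c["fy"],1.])
    if name!="wrist": return -c["R"].T@c["t"], c["R"].T@d
    r=np.hypot(d[0],d[1]); s=np.sin(r)/r if r>1e-9 else 1.; d=np.array([d[0]*s,d[1]*s,np.cos(r)])
    T=c["T_tool_cam"]; p,R=pose; return p+R@T[:3,3], R@T[:3,:3]@d
def onz(name,u,v,z,pose=None):
    o,d=ray(name,u,v,pose); return o+d*(z-o[2])/d[2]
def proj(X,pose):
    c=camera_info("wrist"); T=c["T_tool_cam"]; p,R=pose
    x=T[:3,:3].T@(R.T@(np.asarray(X)-p)-T[:3,3]); rr=np.hypot(x[0],x[1]); th=np.arctan2(rr,x[2])
    return np.array([c["cx"]+c["fx"]*th*x[0]/rr, c["cy"]+c["fy"]*th*x[1]/rr])
def pose(): return np.array(arm.read_tool_pos()), Rn.from_quat(arm.read_eef_rot()).as_matrix()
def wshot(fn):
    p=pose(); im=snapshot("wrist"); cv2.imwrite(f"pics/{fn}.png",im); np.savez(f"pics/{fn}.npz",p=p[0],R=p[1]); return im,p
def load(fn):
    d=np.load(f"pics/{fn}.npz"); return cv2.imread(f"pics/{fn}.png"),(d["p"],d["R"])
E
python3 - <<'E'
from h import *
k=onz("top",263.5,190,.048); u=onz("top",322,193,.08); print(k,u, onz("top",263.5,184,.126))
m=(k+u)/2; a=np.arctan2(m[1],m[0]); print(np.hypot(*k[:2]),np.hypot(*u[:2]),a)
# camera sits +0.069 along tool x, looks back; try yaw a
for r in (0,np.pi): 
    print(r,arm.ik([m[0],m[1],.38],q(a+r)))
arm.movep([m[0]-.02,m[1],.33],q(a))
print(arm.read_time(),pose()[0],arm.read_joint_positions())
wshot("w1")
E
```

```text
[ 0.45198828 -0.17072884  0.048     ] [ 0.4339638  -0.39357095  0.08      ] [ 0.45983787 -0.16925917  0.126     ]
0.4831580903964628 0.585852092693186 -0.5671405304173981
0 [ 0.4046448   0.35152385  0.17157701  1.66730581 -0.06510001  1.12833897
 -1.54411492]
3.141592653589793 [ 0.95989532  0.40724094 -0.63782754  1.65050501  0.25905015  1.16983108
  1.26292673]
1.55 [ 0.42261833 -0.28313901  0.33004515] [ 0.41730968  0.37091569  0.18184899  1.79213285 -0.07785501  0.98512995
 -1.5089288 ]
```

View pics/w1.png

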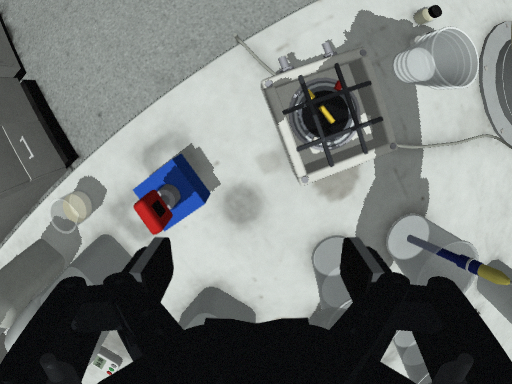

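Wrist view: stand top corners about (134,188), (180,153), (211,189) and (163,231), with the red paddle at (153,212). The unit is centred around (330,115), and the yellow bar and pointer and the red mark (338,86) show through the guard. Next I'll take closer views from directly above each.

Run:
```python
from h import *
im,p=load("w1")
s=np.array([onz("wrist",*c,.048,p) for c in [(134,188),(180,153),(211,189),(163,231)]]); print(s.round(3),s.mean(0))
u=np.array([onz("wrist",*c,.08,p) for c in [(263,85),(360,53),(396,145),(305,183)]]); print(u.round(3),u.mean(0))
S=s.mean(0);U=u.mean(0)
for nm,X,a in(("ws",S,-.567),("wu",U,-.567)):
    t=X-.075*np.array([np.cos(a),np.sin(a),0]); t[2]=.28 if nm=="ws" else .30
    arm.movep(t,q(a)); arm.pause(.1); im,_=wshot(nm)
    c=proj([X[0],X[1],.08],pose()).astype(int); print(nm,c,arm.read_time())
    x0,y0=max(c[0]-75,0),max(c[1]-75,0); cr=im[y0:y0+150,x0:x0+150]; print(x0,y0,cr.shape)
    cv2.imwrite(f"pics/{nm}c.png",cv2.resize(cr,None,fx=4,fy=4,interpolation=cv2.INTER_CUBIC))
```

```text
[[ 0.485 -0.134  0.048]
 [ 0.487 -0.214  0.048]
 [ 0.428 -0.221  0.048]
 [ 0.416 -0.131  0.048]] [ 0.45426478 -0.17499902  0.048     ]
[[ 0.498 -0.341  0.08 ]
 [ 0.476 -0.454  0.08 ]
 [ 0.363 -0.44   0.08 ]
 [ 0.382 -0.323  0.08 ]] [ 0.42965258 -0.38925372  0.08      ]
ws [254 104] 2.4333
179 29 (150, 150, 3)
wu [259 102] 3.4583
184 27 (150, 150, 3)
```

View pics/wsc.png

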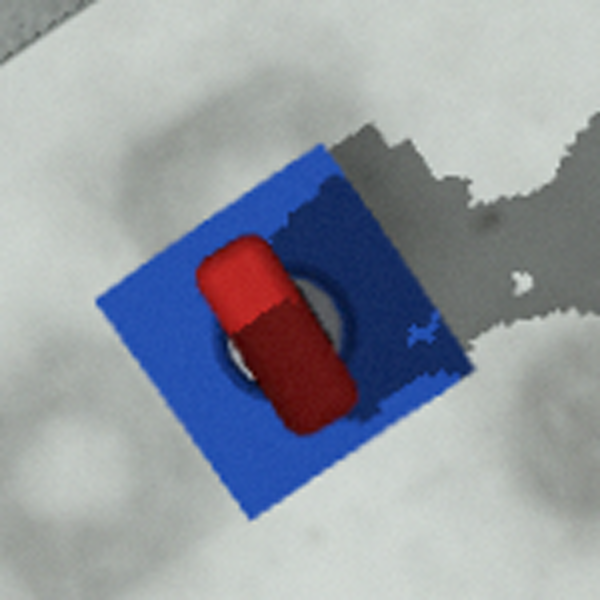

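View pics/wuc.png

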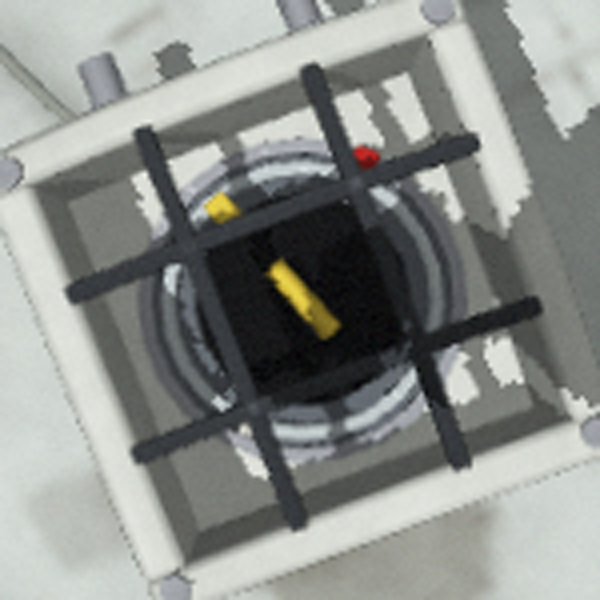

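Stand crop: corners at (322,145), (97,300), (250,520) and (473,370), with the paddle centred near (277,335). Unit crop: guard-bar crossings at (190,240), (362,185), (415,340) and (253,400), bar from (272,265) to (335,335), pointer (220,205), mark (367,157). The pointer is about 67° counter-clockwise of the mark.

Run:
```python
from h import *
im,p=load("ws"); f=lambda c,o:(c[0]/4+o[0]-.375,c[1]/4+o[1]-.375)
O=(179,29)
s=np.array([onz("wrist",*f(c,O),.048,p) for c in [(322,145),(97,300),(250,520),(473,370)]]); print("stand",s.mean(0), np.linalg.norm(s-np.roll(s,1,0),axis=1))
b,g,r=[im[...,i].astype(int) for i in range(3)]
m=((r>70)&(r>2.2*g)&(r>2*b)).astype(np.uint8); m[:29]=0;m[179:]=0;m[:,:179]=0;m[:,329:]=0
pts=cv2.findNonZero(m)[:,0]; w=np.array([onz("wrist",*t,.122,p)[:2] for t in pts])
rc=cv2.minAreaRect((w*1000).astype(np.float32)); print(len(pts),rc)
bx=cv2.boxPoints(rc); e=[bx[1]-bx[0],bx[2]-bx[1]]; e=max(e,key=np.linalg.norm); ka=np.arctan2(e[1],e[0])
print("key yaw",ka)
im,p=load("wu"); O=(184,27)
g=np.array([onz("wrist",*f(c,O),.08,p) for c in [(190,240),(362,185),(415,340),(253,400)]]); G=g.mean(0); print("guard",G,np.linalg.norm(g-np.roll(g,1,0),axis=1))
B=[onz("wrist",*f(c,O),.046,p) for c in [(272,265),(335,335)]]; print("bar",B,np.mean(B,0),np.linalg.norm(B[0]-B[1]))
P=onz("wrist",*f((220,207),O),.0365,p);M=onz("wrist",*f((367,157),O),.0365,p)
for n,x in(("ptr",P),("mark",M)):
    d=x-G; print(n,x,np.hypot(*d[:2]),np.arctan2(d[1],d[0]))
d=B[0]-B[1]; print("bar yaw",np.arctan2(d[1],d[0]))
ba=np.arctan2(d[1],d[0]); S=s.mean(0)
for off in(0,np.pi,-np.pi):
    for n,X,a in(("stand",S,ka),("unit",G,ba),("unit-2",G,ba-2.1)):
        z=.103+.054 if n=="stand" else .185
        j=arm.ik([X[0],X[1],z],q(a+off)); print(n,round(a+off,2),None if j is None else j.round(2))
```

```text
stand [ 0.45129889 -0.16744638  0.048     ] [0.06925406 0.06936305 0.06952327 0.06937781]
976 ((451.6331787109375, -167.4424591064453), (15.542959213256836, 39.51006317138672), 87.95885467529297)
key yaw -0.03562446
guard [ 0.43180609 -0.39136894  0.08      ] [0.04226576 0.04356772 0.04015678 0.0421285 ]
bar [array([ 0.44309658, -0.38838572,  0.046     ]), array([ 0.41784211, -0.39254808,  0.046     ])] [ 0.43046935 -0.3904669   0.046     ] 0.025595182168942746
ptr [ 0.46526876 -0.38519623  0.0365    ] 0.03402722690204938 0.18241496808581364
mark [ 0.45567958 -0.42720179  0.0365    ] 0.043057356498717954 -0.9830851481762486
bar yaw 0.1633485803826043
stand -0.04 [ 0.29  0.58  0.04  2.06 -0.04  0.5  -1.26]
unit 0.16 [ 0.68  0.65  0.02  1.76 -0.02  0.74 -0.69]
unit-2 -1.94 [ 0.4   0.7   0.49  1.77 -0.44  0.79 -2.4 ]
stand 3.11 [ 1.    0.88 -1.15  2.04  1.02  0.97  0.82]
unit 3.3 [ 1.32  0.94 -1.15  1.74  0.95  1.14  1.6 ]
unit-2 1.2 [ 0.85  0.66 -0.25  1.75  0.22  0.76  0.13]
stand -3.18 [ 1.    0.88 -1.15  2.04  1.02  0.97  0.82]
unit -2.98 [ 1.32  0.94 -1.15  1.74  0.95  1.14  1.6 ]
unit-2 -5.08 [ 0.85  0.66 -0.25  1.75  0.22  0.76  0.13]
```

Run:
```python
from h import *
ka=-.0356; K=np.array([.4515,-.1675,0])
arm.movep(K+[0,0,.25],q(ka)); arm.move_gripper(.6,60)
arm.line_to(K+[0,0,.157],.1); print(arm.read_ft_force())
arm.move_gripper(0,60); print("grip",arm.read_opening(),arm.read_finger_force(),arm.read_ft_force())
arm.line_to(K+[0,0,.30],.12); print("up",arm.read_opening(),arm.read_finger_force(),arm.read_ft_force(),pose()[0],arm.read_time())
U=np.array([.4312,-.391,0]); a=.17
arm.movep(U+[0,0,.28],q(a)); arm.line_to(U+[0,0,.25],.1); arm.pause(.2)
print(arm.read_ft_force(),arm.read_wrist_torque(),arm.read_time(),arm.read_joint_positions())
im,p=wshot("wk"); 
print([proj([U[0],U[1],z],p) for z in(.1,.08,.046)])
c=cv2.resize(im[60:260,130:390],None,fx=3,fy=3,interpolation=cv2.INTER_CUBIC); cv2.imwrite("pics/wkc.png",c)
```

```text
[ 0.46224575  0.17103912 -0.26216668]
grip 0.17896803561961863 58.55624556541443 [-0.06207     0.70777911  4.31420508]
up 0.17432164823207594 58.3512818813324 [ 0.10727658 -0.57843256 -1.24847896] [ 0.45107348 -0.16736126  0.29925782] 7.5667
[-0.42930972 -0.490185   -0.73799527] [ 0.02398514 -0.01181421  0.03913665] 9.1167 [ 0.67573596  0.56418701  0.0360834   1.69568682 -0.02507486  0.88046856
 -0.67828929]
[array([255.70918368, 198.94186392]), array([255.74325182, 191.8948692 ]), array([255.79089955, 182.09735902])]
```

View pics/wkc.png

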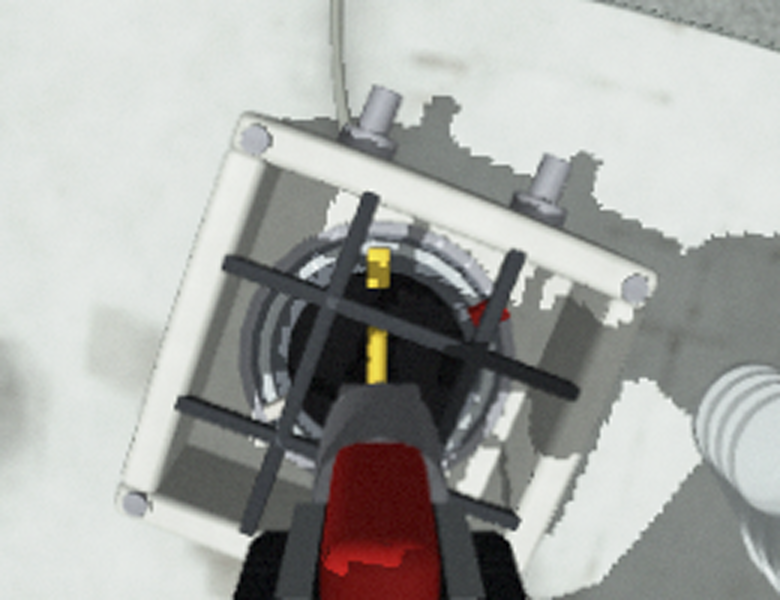

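The key is held straight. Bar centreline is at crop x≈377 and the key tip at x≈388, so the tip sits about 2 mm to the right. Bar direction is aligned. I'll correct that, go part-way into the window and look again.

```bash
cat >> h.py <<'E'
def tdir(a): return np.array([np.cos(a),np.sin(a),0]),np.array([np.sin(a),-np.cos(a),0])
def guarded(target,lim=6,step=.001,v=.03):
    f0=np.array(arm.read_ft_force())
    p=np.array(arm.read_tool_pos()); t=np.asarray(target); n=max(1,int(np.ceil(np.linalg.norm(t-p)/step)))
    for i in range(1,n+1):
        arm.line_to(p+(t-p)*i/n,v); df=np.array(arm.read_ft_force())-f0
        if np.linalg.norm(df)>lim: return False,df
    return True,df
E
python3 - <<'E'
from h import *
im,p=load("wk"); U=np.array([.4312,-.391,0]); a=.17; x,y=tdir(a)
pr=proj(U+.034*x+[0,0,.0365],p); print("ptr pred crop",(pr-[130,60])*3)
T=U+.0015*x-.002*y
arm.line_to(T+[0,0,.25],.05)
print(guarded(T+[0,0,.209],6,.004,.06),pose()[0],arm.read_time())
arm.pause(.2); im,p=wshot("wk2")
cv2.imwrite("pics/wk2c.png",cv2.resize(im[80:230,160:350],None,fx=4,fy=4,interpolation=cv2.INTER_CUBIC))
E
```

```text
ptr pred crop [377.38124112 256.8395026 ]
(True, array([-0.45086198, -1.24080011, -0.85144427])) [ 0.43221439 -0.38863795  0.20867733] 12.1667
```

View pics/wk2c.png

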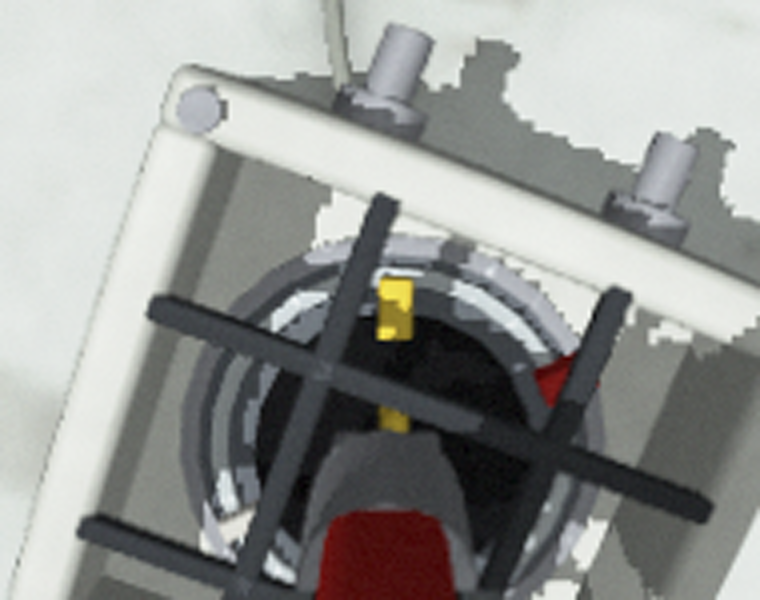

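The bar is at crop x≈394 and the key tip at x≈388, so the tip is about 1 mm left. It is clear of the window bars. I'll nudge it and go down guarded.

Run:
```python
from h import *
p=pose()[0]; a=.17; x,y=tdir(a)
t=p+.001*x+.0009*y
arm.line_to(t,.03); print(arm.read_ft_force(),arm.read_wrist_torque())
ok,df=guarded([t[0],t[1],.186],6); print(ok,df,pose()[0],arm.read_wrist_torque(),arm.read_time())
if ok:
    ok,df=guarded([t[0],t[1],.180],6,.0005,.02); print(ok,df,pose()[0],arm.read_ft_force(),arm.read_wrist_torque(),arm.read_time())
```

```text
[-0.20099188  1.25714026 -0.90902461] [-0.01096071  0.04563644 -0.01452316]
True [ 0.44556835 -1.44648138 -0.33331521] [ 0.43348114 -0.38949705  0.18592575] [-0.03586735 -0.01163251  0.07603914] 18.6667
False [-2.407038    1.49015594  7.73307785] [ 0.4336537  -0.38964463  0.18538806] [-2.16246153  1.30081482  6.49073804] [ 0.33818538  0.34148219 -0.04747774] 19.4167
```

Contact is at TCP z=0.1854, which puts the key tip at about 36.4 mm, so it is seated. I'll ease the pressure off, check the torque noise and turn the first safe part.

```bash
cat >> h.py <<'E'
def tz(n=6):
    v=[]
    for _ in range(n): arm.pause(.017); v.append(arm.read_wrist_torque()[2])
    return np.mean(v),np.std(v)
E
python3 - <<'E'
from h import *
p=pose()[0]; arm.line_to([p[0],p[1],.1857],.02)
arm.pause(.1); t0=arm.read_time(); print("base",tz(12),arm.read_time()-t0,arm.read_ft_force(),yaw())
j=np.array(arm.read_joint_positions()); np.save("j0.npy",j)
for d in(.1,.2,.3):
    k=j.copy(); k[6]-=d; t0=arm.read_time(); arm.move_j(k); t1=arm.read_time(); print(d,tz(),t1-t0,arm.read_ft_force().round(1),pose()[0].round(4),yaw(),arm.read_joint_positions()[6]-j[6])
print(arm.read_time())
E
```

```text
base (np.float64(0.0050434187896110745), np.float64(0.030148934496025473)) 0.1999999999999993 [-0.57656873  0.48831268 -0.13186918] 0.16994219148129308
0.1 (np.float64(0.014837643759203498), np.float64(0.035633707687426006)) 0.25 [-0.1  0.3  1.6] [ 0.4337 -0.3897  0.1856] 0.07173435574115286 -0.09816381293035148
0.2 (np.float64(0.01624128504362406), np.float64(0.01584855836444732)) 0.25 [ 0.8 -1.2 -0.2] [ 0.4338 -0.39    0.1856] -0.027685843485538406 -0.1975571768827744
0.3 (np.float64(-0.0029414540467125514), np.float64(0.02542626289551168)) 0.25 [ 1.3 -2.  -2. ] [ 0.4338 -0.3901  0.1856] -0.12757933959714413 -0.29739226690162457
21.0167
```

Run:
```python
from h import *
j=np.load("j0.npy"); d=.3; L=[]
while d<1.0:
    d+=.04; k=j.copy(); k[6]-=d; arm.move_j(k); m,s=tz(); L.append((round(d,2),round(m,3)))
    if m>.09: break
print(L); print(arm.read_time(),arm.read_ft_force().round(1),arm.read_joint_positions()[6]-j[6],pose()[0],tz(10))
wshot("turn")
```

```text
[(0.34, np.float64(0.032)), (0.38, np.float64(0.029)), (0.42, np.float64(0.026)), (0.46, np.float64(0.061)), (0.5, np.float64(0.044)), (0.54, np.float64(0.039)), (0.58, np.float64(0.054)), (0.62, np.float64(0.041)), (0.66, np.float64(0.059)), (0.7, np.float64(0.056)), (0.74, np.float64(0.034)), (0.78, np.float64(0.054)), (0.82, np.float64(0.035)), (0.86, np.float64(0.064)), (0.9, np.float64(0.061)), (0.94, np.float64(0.028)), (0.98, np.float64(0.04)), (1.02, np.float64(0.046))]
27.3167 [-1.9 -5.6  1. ] -1.0198055179055903 [ 0.43293718 -0.3901036   0.1855738 ] (np.float64(0.078520182133875), np.float64(0.04247319388854041))
```

Run:
```python
from h import *
im,p=load("turn"); cv2.imwrite("pics/turnc.png",cv2.resize(im[80:230,160:350],None,fx=4,fy=4,interpolation=cv2.INTER_CUBIC))
```

```text
(no output)
```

View pics/turnc.png

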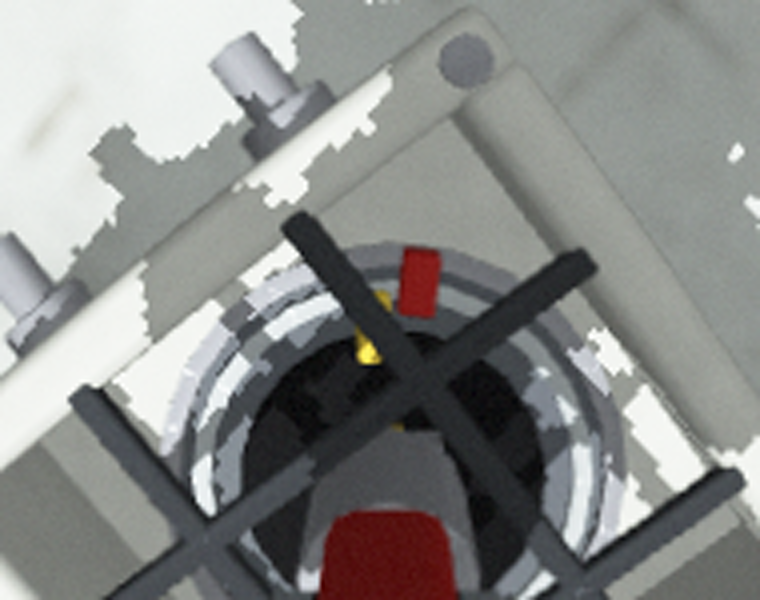

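The pointer (370,325) is still about 0.3 rad short of the mark (420,283). The sideways force matches the key being held about 2 mm off the tool axis, so I'll keep the key tip on the adjuster's axis as I turn.

```bash
cat >> h.py <<'E'
C=np.array([.4318,-.3910]); 
def tcp(a,z=.1857):
    x,y=tdir(a); t=C-(-.002*x+.0011*y)[:2]; return [t[0],t[1],z]
E
python3 - <<'E'
from h import *
a=.17-1.02; print(tcp(a)); arm.line_to(tcp(a),.02,q(a)); print(tz(10),arm.read_ft_force().round(1),arm.read_time()); L=[]
while a>-1.84:
    a-=.04; arm.movep(tcp(a),q(a)); m,s=tz(); L.append((round(a,2),round(m,3)))
    if m>.09: break
print(L); print(arm.read_time(),[arm.read_ft_force().round(1) for _ in range(2)],arm.read_joint_positions().round(2),pose()[0],tz(12),yaw())
E
```

```text
[np.float64(0.4339463747374243), np.float64(-0.39177657934980714), 0.1857]
(np.float64(0.03769699804683119), np.float64(0.02984609350185785)) [-3.3 -1.5  2.5] 27.9583
[(-0.89, np.float64(0.034)), (-0.93, np.float64(0.061)), (-0.97, np.float64(0.155))]
29.0083 [array([-4.9,  0.3,  3.5]), array([-4.9,  0.3,  3.5])] [ 0.66  0.65  0.07  1.75 -0.06  0.74 -1.79] [ 0.43325756 -0.39163107  0.18548255] (np.float64(0.14374751436871078), np.float64(0.03513423071851008)) -0.9693320295538285
```

Run:
```python
from h import *
a=-.97; L=[]
for i in range(6):
    m,s=tz(14); L.append((round(a,3),round(m,3)))
    if m>.18: break
    a-=.012; arm.movep(tcp(a),q(a))
arm.pause(.3); m=tz(14); wshot("tight")
print(L,m,arm.read_ft_force().round(1),arm.read_time(),pose()[0])
im,p=load("tight"); cv2.imwrite("pics/tightc.png",cv2.resize(im[80:230,160:350],None,fx=4,fy=4,interpolation=cv2.INTER_CUBIC))
```

```text
[(-0.97, np.float64(0.143)), (-0.982, np.float64(0.173)), (-0.994, np.float64(0.197))] (np.float64(0.19437377510760054), np.float64(0.03081001210873144)) [-5.   0.1  3.8] 30.9917 [ 0.43324439 -0.39166659  0.18548822]
```

View pics/tightc.png

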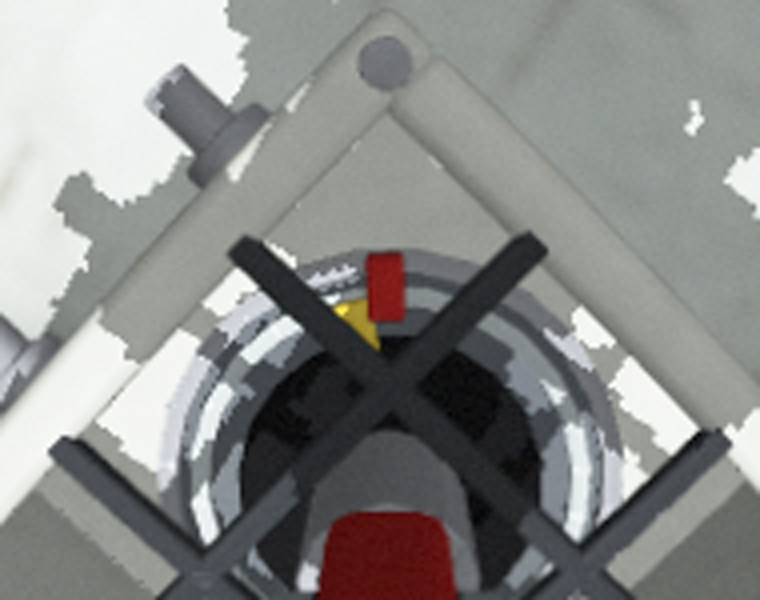

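Tight at about 0.195 N m, with the pointer (355,320) just short of the mark (385,287), about 0.2 rad. The slope of about 2 N m/rad agrees with the stop spring. Now I'll unload, withdraw and put the key back.

Run:
```python
from h import *
for a in(-.93,-.86,-.80): arm.line_to(tcp(a),.02,q(a))
print(tz(8),arm.read_ft_force().round(1),arm.read_opening())
p=tcp(-.80); print(guarded([p[0],p[1],.200],8,.005,.04), guarded([p[0],p[1],.25],8,.01,.08))
arm.line_to([p[0],p[1],.30],.12)
ka=-.0356; K=np.array([.4515,-.1675,0])
arm.movep(K+[0,0,.28],q(ka)); arm.line_to(K+[0,0,.21],.1); arm.pause(.2)
print(arm.read_time(),pose()[0],arm.read_ft_force().round(1))
im,p=wshot("place"); cv2.imwrite("pics/placec.png",cv2.resize(im[80:230,160:350],None,fx=4,fy=4,interpolation=cv2.INTER_CUBIC))
```

```text
(np.float64(0.025320725572857364), np.float64(0.03428179157913169)) [-2.6 -0.9  1.8] 0.18091437589789006
(True, array([ 2.28011176,  1.22929571, -2.70358095])) (True, array([-1.19213755, -0.00128461, -0.08661031]))
36.575 [ 0.45181197 -0.16764908  0.21061194] [ 0.9 -0.3 -1.3]
```

View pics/placec.png

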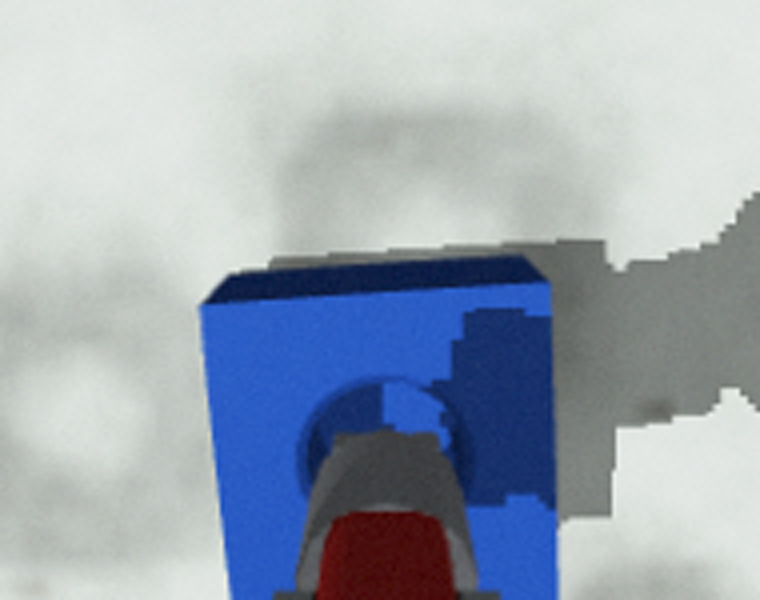

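The key tip (388,435) is right over the hole (centre column about 385), so I'll lower it.

Run:
```python
from h import *
K=np.array([.4515,-.1675,0])
print(guarded(K+[0,0,.163],7,.004,.05)); print(guarded(K+[0,0,.1555],5,.0008,.03),pose()[0],arm.read_time())
```

```text
(True, array([-0.7308448 ,  0.38481728,  0.66172851]))
(False, array([-2.23101395, -0.68650041,  6.8940966 ])) [ 0.45153791 -0.16747977  0.15752381] 41.625
```

On the floor at TCP z=0.1575. Let go, withdraw and check.

Run:
```python
from h import *
K=np.array([.4515,-.1675,0])
arm.move_gripper(.6); arm.line_to(K+[0,0,.25],.08); arm.movep([.392,-.127,.28],q(-.567)); arm.pause(.3)
im,p=wshot("end"); c=proj([K[0],K[1],.08],p).astype(int); print(c,arm.read_ft_force().round(1),arm.read_time())
a=im[c[1]-75:c[1]+75,c[0]-75:c[0]+75]
U=np.array([.4318,-.391,.3]); x,_=tdir(-.567); t=U-.075*x; arm.movep(t,q(-.567)); arm.pause(.2)
im,p=wshot("end2"); c=proj([U[0],U[1],.08],p).astype(int); print(arm.read_time())
b=im[c[1]-75:c[1]+75,c[0]-75:c[0]+75]
cv2.imwrite("pics/endc.png",cv2.resize(np.hstack([a,b]),(800,400),interpolation=cv2.INTER_CUBIC))
```

```text
[258 106] [ 0.6 -0.1  0.1] 44.2583
45.4083
```

View pics/endc.png

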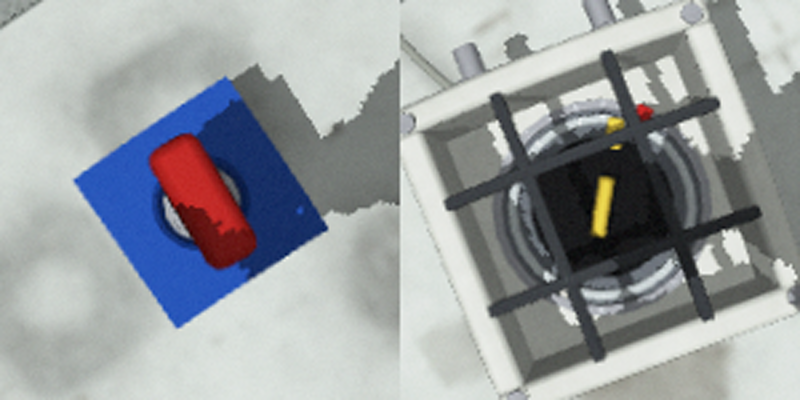

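The key stands upright in its stand, and the pointer (615,130) is about 12 mm from the mark (645,110), well under 27 mm. Handing in.

```bash
python3 -c "
from station import ticket; print(ticket.finish_job())"
```

```text
the job is handed in; nothing more can be done
None
```

Job handed in after about 45 s of robot time: the adjuster was tightened against its stop at about 0.195 N m by the wrist reading and left there, and the key is back upright in its stand and released; the hand-in returned no verdict.

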